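# Unlock the medicine box and open it

## Robot

A 7-joint arm with a two-finger parallel gripper is mounted at the origin on the work surface. World frame = base frame: x ahead of the robot, y to its left, z up, the work surface at z = 0. Lengths are in m, angles in rad, forces in N, time in s.
With the tool pointing down it reaches from about 0.425 to 0.95 m from the base axis. Payload 4.7 kg.
Tool frame: the origin (TCP) lies on the centre line of the jaws, within the pads' length; the fingertips stand robot.nose_length ahead of it and the grasp point (between the pads) lies 8 mm behind it (robot.nose_length is the distance from the TCP to the fingertips, in m); z points along the fingers, y is the line along which they close (so a half turn about z gives the same grasp; the last joint's range is limited). The gripper opens to 85 mm and grips with 20 to 120 N. Pads are 22 mm wide; open, the fingers measure 114 mm over their backs; the gripper's body (76 mm by 85 mm) begins 54 mm behind the grasp point. The pads swing forward as they close: fully open they stand 13 mm farther back than shut.
Start: joints at [-1.338, 0.469, -0.049, 1.532, 0.024, 1.141, -0.082], TCP at [0.175, 0.652, 0.242] pointing down, gripper open.
Joint ranges: [-2.59, 2.59], [-0.33, 1.99], [-1.39, 1.29], [0.1, 2.45], [-1.04, 4.18], [0.21, 1.99], [-2.66, 2.66]. Speed limits (rad/s): [2.57, 2.57, 3.14, 3.14, 3.14, 3.14, 3.14].

## Interface

Orientations are given as [roll, pitch, yaw] about the fixed x, y, z axes, in that order (R = Rz(yaw) Ry(pitch) Rx(roll)).
In Python, from plant import robot gives the robot as it stands. Calls block until the motion is done:
- robot.goto(position, orientation): joint-space move of the TCP to a pose.
- robot.move_straight(position, vel=0.15, attitude=None, contact_N=None): straight line of the TCP; attitude=None keeps the orientation; vel is the mean speed in m/s. With contact_N (N) it stops when the force on the tool has changed by that much, and returns True; else False.
- robot.move_joints(angles): joint-space move.
- robot.grip(opening, strength=None): opening from 0.0 (shut) to 1.0 (fully open); strength is the grip in N (None keeps the last); returns when the fingers have stopped.
- robot.sleep(seconds).
- robot.inverse_kinematics(position, orientation): joint angles nearest the present ones, or None.
- robot.sense(): the state.
- robot.grab_frame(name): name is "scene" or "top" or "wrist"; returns a dict with "image" (480x640x3 uint8, red, green, blue), "range_z" (480x640 float32, m along the optical axis (not along the pixel's ray), 0 where there is no reading), "fx", "fy", "cx", "cy" (pixels), "R" (3x3) and "t" (3): a world point X has camera coordinates R X + t. Camera axes: x right, y down, z forward; pixel columns grow to the right and rows downward; lengths in m; the calibration is good to about 2 mm. A picture is of the moment at which its call begins.
A pose or a line that the arm cannot do raises robot.IKError and nothing moves.
- robot.close_job(): hands the job in; it is judged then, once.
The state is a dict: "t": time; "joint_pos": joint angles; "joint_velocities": joint speeds; "effort": joint torques, N m; "tcp_pos": TCP position; "tcp_rot": TCP orientation; "wrist_force": force on the tool from outside, world axes, zero at the start; "torque": the same for the moment, N m; "opening": opening from 0.0 (shut) to 1.0 (fully open); "gripper_force": force on a finger pad.
Only numpy, scipy, OpenCV 4.12 (cv2) and the standard library are available. Lean on these libraries where they do the work, as an engineer would, in place of code of your own. Each camera call takes 0.05 s, during which the arm holds its last target. There are 200 camera calls.

## Task

Take the key with the round flat head out of the wooden key block, push it fully home in the lock on the lid of the grey medicine box and turn it clockwise a quarter turn to unlock. Leave the key in the lock and lift the lid by its front tab until it stands fully open, upright or beyond. Leave the other two keys in the block and the mug and the jar where they stand.

Things in the scene. Friction and masses are not known exactly. Their poses are not given: they have to be found in the camera images.
- key: The box's key: steel, 59 mm long, loose, about 45 g, upright in any one of the block's slots. Origin: lower tip, z up the shank. Bit at the tip: 18 mm wide (y), 5 mm thick (x), 12 mm high, tapered below, alike on both sides of the shank (a half turn about z makes no difference). Collar 14 (x) x 24 (y) x 4 mm with its underside 18 mm above the tip; neck 8 mm thick from 22 to 31 mm.
- key_head (a point): Centre of the key's head, 44 mm above the tip: a flat round disc, 30 mm in diameter, 9 mm thick along the key's x. Axes are the key's.
- key_t: Another key in the block, steel, T-bar head (38 mm wide, 9 mm thick, 12 mm high), 42 mm tall. Origin and axes as the key's. Not to be used.
- key_frame: Another key in the block, steel, open square head (30 mm wide, 9 mm thick), 60 mm tall. Origin and axes as the key's. Not to be used.
- key_block: Fixed wooden block, 60 mm (x) by 170 mm (y) by 40 mm high, origin at the centre of its underside. Three slots in its top at y = -55, 0 and 55 mm, each 8 mm (x) by 21.5 mm (y) and 24 mm deep. Each key's collar rests on the block's top, its tip 22 mm above the block's underside, its axes along the block's; it lifts straight out.
- med_box: Fixed grey steel box with a white cross on its lid: 160 mm deep (x), 240 mm wide (y); tray 104 mm high, lid 26 mm high on top of it (130 mm in all). Origin at the centre of its underside. Its front faces its -x; the lid's hinge runs along the far (+x) top edge of the tray.
- keyhole (a point): Centre of the key slot in the lid's top face, 35 mm behind the lid's front, midway across, in a flat round steel rim 38 mm wide. Axes of the lid: x front to hinge, z out of the lid. Slot 21.5 mm along x, 8 mm along y (so the key's y goes along the lid's x). The key goes in 18 mm, till its collar meets the lid. Once turned, its bit is caught under the lid and it stays in when the lid opens.
- lid_tab (a point): Middle of the front edge, at the underside, of the lid's thumb tab; 104 mm above the worktop when shut. The tab sticks out 28 mm from the lid's front, is 40 mm wide and 6 mm thick, with free space below it: it can be hooked from beneath with tilted fingertips or pinched by its sides from above. Axes are the lid's.
- lid_hinge (a point): Middle of the lid's hinge axis, which runs along its y; 188 mm from the tab's front edge, level with the tab's underside when shut. Axes are the lid's.
- lock_cylinder (a joint): Turn of the lock, rad: 0 locked, growing clockwise seen from above, stop at 1.57. Friction 0.04 N m, no spring: it stays where it is left. The key has about 0.14 rad of play in it. From about 1.1 rad on it lets the lid go.
- lid (a joint): Lid angle, rad: 0 shut, 1.57 upright, stop at 1.75. Held shut by the lock. Stiff friction hinge (0.5 N m; the lid weighs about 0.5 kg): it stays at any angle; lifting it at the tab takes about 5 N.
- mug: White mug, 80 mm across, 95 mm high, handle at its +y side. Origin at the centre of its underside. Bystander behind the key block.
- spice_jar: Amber spice jar with a black cap, 48 mm across, 100 mm high. Origin at the centre of its underside. Bystander behind the key block.
Not all that is in view belongs to the job. What is shaped like the key but blue is not meant.

How it is judged:
On the way, in this order (a step that is already met when the one before it is completed fails the run):
1. the round-headed key is fully home in the lock, which is still locked (z of key in the frame of keyhole below -0.015 m and distance between key and keyhole below 0.022 m and value of joint lock_cylinder below 0.5 rad), for 0.2 s.
2. the lock is turned to unlocked with the key in it, the lid still shut (value of joint lock_cylinder above 1.2 rad and z of key in the frame of keyhole below -0.013 m and value of joint lid below 0.1 rad), for 0.2 s.
At the end, for the whole second after the job is handed in: Lid open at 1.4 rad or more, lock turned 1.2 rad or more, round-headed key at rest in the lock (tip at least 13 mm below the lid's face, within 22 mm of the slot's mouth); the other keys within 15 mm, mug and jar within 30 mm of their starts (value of joint lid above 1.4 rad and value of joint lock_cylinder above 1.2 rad and z of key in the frame of keyhole below -0.013 m and distance between key and keyhole below 0.022 m and linear speed of key below 0.03 m/s and distance of each of key_t, key_frame from where it was at the start of the episode below 0.015 m and distance of each of mug, spice_jar from where it was at the start of the episode below 0.03 m); the robot touches nothing.
It fails at once if another key is taken out of the block or knocked about (distance of any of key_t, key_frame from where it was at the start of the episode above 0.015 m).
It fails at once if the mug or the jar is shifted or knocked over (distance of any of mug, spice_jar from where it was at the start of the episode above 0.03 m).
It also fails if it takes over 67 s, if anything falls off the work surface, if the arm or the gripper's body presses on something with over 40 N, if the wrist force passes 120 N, or if a joint passes its speed limit or range.

## Working session

There is one attempt and no reset: what is moved stays moved. The work goes in short steps, each a Python script; the robot and the scene stay as the last script left them, time stands still between calls to the robot, and variables do not carry over. Pictures are saved under pics/ and viewed, at most 11 in all, crops included, and the job is handed in when it is done.

```bash
ls; mkdir -p pics; cat > h.py <<'E'
import numpy as np, cv2, pickle
from plant import robot
def shot(n,f):
    d=robot.grab_frame(n); cv2.imwrite(f'pics/{f}.png',d['image'][:,:,::-1]); pickle.dump(d,open(f'pics/{f}.pkl','wb')); return d
def w(d,u,v,z=None):
    R=np.array(d['R']);t=np.array(d['t'])
    ray=np.array([(u-d['cx'])/d['fx'],(v-d['cy'])/d['fy'],1.])
    c=-R.T@t; r=R.T@ray
    s=d['range_z'][int(round(v)),int(round(u))] if z is None else (z-c[2])/r[2]
    return c+s*r
E
python3 - <<'E'
from h import *
for n in('top','scene'):
    d=shot(n,n+'0'); print(n,d['fx'],-np.array(d['R']).T@d['t'],np.round(d['R'],2).tolist())
s=robot.sense(); print(s['t'],s['tcp_pos'],s['tcp_rot'],robot.nose_length)
E
```

```text
pics
top 589.2391678594091 [ 0.53436069 -0.02180925  1.2929983 ] [[-0.0, -1.0, 0.02], [-1.0, 0.0, -0.08], [0.08, -0.02, -1.0]]
scene 527.4353109601212 [ 1.286065   -0.10318406  0.8789622 ] [[0.16, 0.99, -0.01], [0.75, -0.13, -0.64], [-0.64, 0.09, -0.77]]
0.1 [0.17457905 0.65151337 0.24136315] [-3.13980003e+00  3.52314027e-05  2.87975716e+00] 0.011
```

View pics/top0.png

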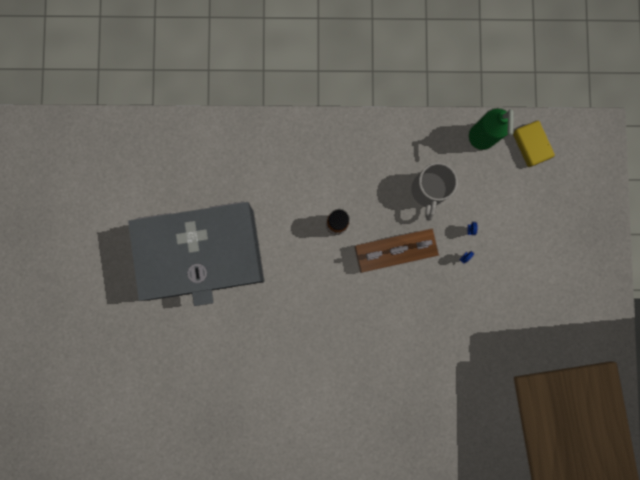

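View pics/scene0.png

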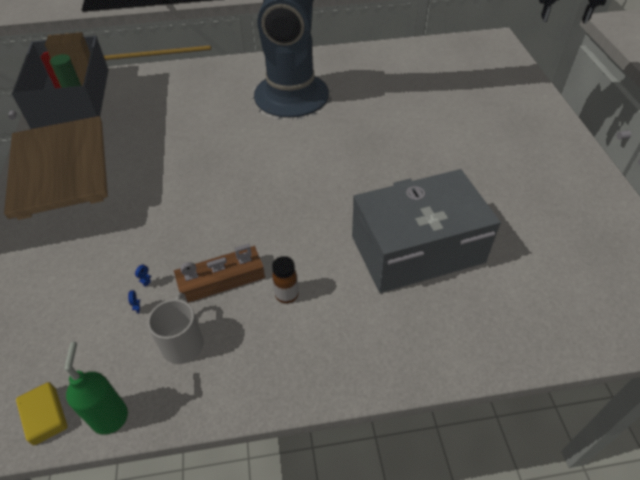

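The top view shows the box at about (195,250) with its keyhole at (197,273). The block is at (397,250), the jar at (338,221) and the mug at (437,184). Next I enlarge the block and the lid.

```bash
python3 - <<'E'
from h import *
a=cv2.imread('pics/top0.png');b=cv2.imread('pics/scene0.png')
def c(i,x,y,w_,h_,W,H): return cv2.convertScaleAbs(cv2.resize(i[y:y+h_,x:x+w_],(W,H),interpolation=cv2.INTER_CUBIC),alpha=1.4)
# top: block x350-450 y225-275 (8x) ; bottom-left scene 165-275 ; bottom-right box top
t=c(a,350,225,100,50,800,400)
cv2.imwrite('pics/c1.png',t)
cv2.imwrite('pics/c2.png',np.vstack([c(b,170,235,100,40,800,320),np.hstack([c(a,120,195,150,112,375,280),c(a,172,255,50,33,425,280)])]))
E
```

```text
(no output)
```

View pics/c1.png

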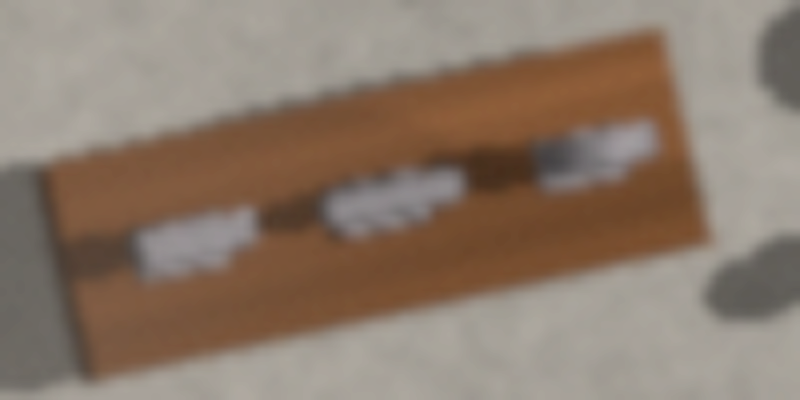

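View pics/c2.png

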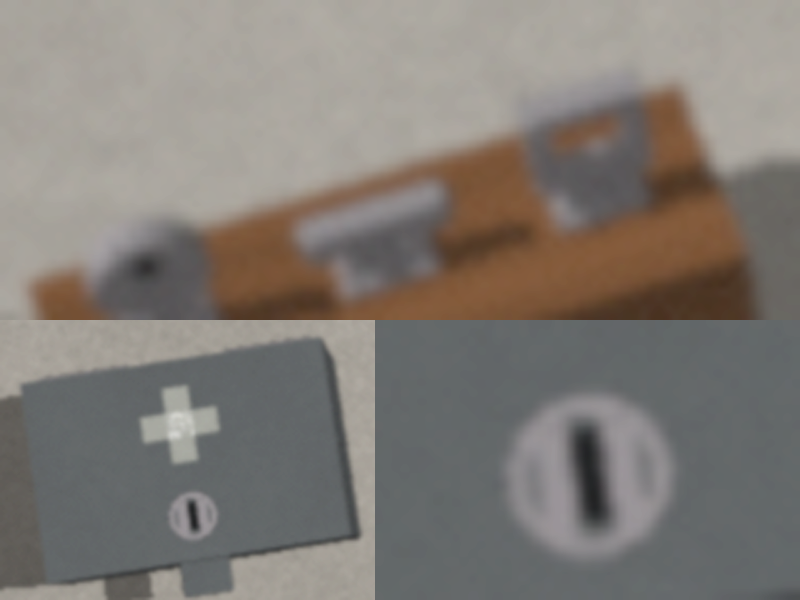

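Block's round-headed key is the right-hand one in the top view (crop about (600,155)). The T-bar key is in the middle and the square-headed one on the left. The keyhole centre is at about (197,273) and its slot is in the locked position.

```bash
python3 - <<'E'
from h import *
d=pickle.load(open('pics/top0.pkl','rb'))
f=lambda u,v,x0,y0,s:((u+.5)/s-.5+x0,(v+.5)/s-.5+y0)
def rect(P,z):
    p=np.array([w(d,*q,z)[:2] for q in P]); c=p.mean(0)
    print('c',c,'sides',[round(np.linalg.norm(p[i]-p[(i+1)%4]),4) for i in range(4)])
    yx=(p[0]+p[3]-p[1]-p[2]); print('yaw(+y dir to left)',np.arctan2(yx[1],yx[0])-np.pi/2, 'xdir', np.arctan2(*(p[0]+p[1]-p[2]-p[3])[::-1])); return c
rect([f(*q,350,225,8) for q in[(45,165),(662,28),(710,242),(90,380)]],.04)
rect([f(*q,120,195,2.5) for q in[(22,63),(322,19),(355,215),(47,262)]],.13)
k=lambda u,v:w(d,*f(u-375,v-320,172,255,8.5),.13)
print('keyhole',k(590,475),k(583,420),k(598,527))
print('head',w(d,*f(600,152,350,225,8),.078), 'jar',w(d,338,221,.1),'mug',w(d,437,184,.095))
for u,v in[(396,265),(200,220),(197,262),(425,245)]: print(w(d,u,v))
E
```

```text
c [ 0.62172284 -0.22027135] sides [np.float64(0.17), np.float64(0.0587), np.float64(0.1703), np.float64(0.0585)]
yaw(+y dir to left) 0.2178381752288474 xdir 0.20090520078278434
c [0.6148145  0.19385132] sides [np.float64(0.2391), np.float64(0.1579), np.float64(0.243), np.float64(0.1583)]
yaw(+y dir to left) 0.149434798914442 xdir 0.1601987133601952
keyhole [0.57061487 0.1884726  0.13      ] [0.5833341  0.19027941 0.13      ] [0.55860984 0.18644909 0.13      ]
head [ 0.63242446 -0.27232642  0.078     ] jar [ 0.67682557 -0.0914341   0.1       ] mug [ 0.75444772 -0.29671137  0.095     ]
[ 0.59111445 -0.22352026  0.00645226]
[0.67503094 0.18378113 0.13032253]
[0.59177914 0.18826854 0.13130575]
[ 0.62905085 -0.27217991  0.08286333]
```

```bash
python3 - <<'E'
from h import *
ik=lambda p,o:(lambda q:None if q is None else np.round(q,2).tolist())(robot.inverse_kinematics(p,o))
pi=np.pi
for s in(0,1):
  print('pick',ik([.633,-.273,.15],[pi,0,.213-pi/2+s*pi]))
  print('ins',ik([.570,.188,.2],[pi,0,.152-s*pi]))
  print('turned',ik([.570,.188,.155],[pi,0,.152-1.6-s*pi if not s else .152-1.6+pi]))
  for p in(.6,.8,1.0,1.2):
    print('tab',p,[ik(x,[pi,(-p if not s else p),.152+s*pi]) for x in([.50,.178,.09],[.52,.18,.2],[.68,.2,.3])])
E
```

```text
pick [-0.3, 0.84, 1.11, 1.63, -0.8, 1.19, -1.94]
ins [-0.87, 0.44, 0.65, 1.79, -0.31, 1.01, -1.52]
turned [0.39, 0.75, -1.18, 1.76, 0.75, 1.16, 2.24]
tab 0.6 [[-0.65, 0.33, 0.13, 2.41, 2.31, 0.23, 2.05], [-0.84, 0.12, 0.35, 2.29, 0.75, 0.23, -2.62], [-0.8, 0.26, 0.48, 1.86, 0.0, 0.46, -1.79]]
tab 0.8 [None, [-1.05, 0.13, 0.53, 2.42, 2.16, 0.26, 2.22], [-1.32, 0.37, 1.14, 2.02, -0.94, 0.24, -0.93]]
tab 1.0 [None, None, [-0.73, 0.22, 0.33, 2.12, 2.3, 0.24, 2.2]]
tab 1.2 [None, None, [0.21, 0.37, -0.8, 2.17, 2.4, 0.72, 2.29]]
pick [-0.26, 0.78, 0.99, 1.63, -0.7, 1.14, 1.13]
ins [-0.51, 0.39, 0.16, 1.77, -0.07, 0.99, 1.4]
turned [-0.72, 0.46, 0.44, 1.83, -0.24, 0.91, -0.04]
tab 0.6 [[-0.48, 0.33, -0.07, 2.4, 2.13, 0.28, -0.9], [-0.83, 0.12, 0.34, 2.29, 0.75, 0.23, 0.52], [-0.62, 0.25, 0.26, 1.85, 0.15, 0.47, 1.22]]
tab 0.8 [None, [-0.85, 0.13, 0.31, 2.41, 2.09, 0.29, -0.84], [-0.55, 0.22, 0.15, 1.99, 0.79, 0.23, 0.59]]
tab 1.0 [None, None, [-0.61, 0.22, 0.18, 2.11, 2.22, 0.26, -0.85]]
tab 1.2 [None, None, [-0.79, 0.27, 0.39, 2.22, 2.72, 0.54, -1.4]]
```

```bash
python3 - <<'E'
from h import *
pi=np.pi
robot.goto([.570,.188,.29],[pi,0,.152-pi]); 
d=shot('wrist','wk'); print(robot.sense()['tcp_pos'],robot.sense()['joint_pos'],-np.array(d['R']).T@d['t'],d['fx'])
robot.goto([.633,-.273,.24],[pi,0,1.784]); robot.grip(.45,60)
d=shot('wrist','wp'); s=robot.sense();print(s['tcp_pos'],s['joint_pos'],s['t'],-np.array(d['R']).T@d['t'])
a=cv2.imread('pics/wk.png');b=cv2.imread('pics/wp.png')
cv2.imwrite('pics/w1.png',np.hstack([cv2.resize(i,(400,300),interpolation=cv2.INTER_AREA) for i in(a,b)]))
E
```

```text
[0.56960821 0.18930537 0.28984397] [-0.54469099  0.30839908  0.1983469   1.66892429 -0.06546838  1.17094597
  1.39491832] [0.50489791 0.1792884  0.42313048] 419.42929570757013
[ 0.63299327 -0.27299927  0.24002738] [-0.07302941  0.55329428  0.64257124  1.52755501 -0.34798592  1.17716673
  0.84545946] 4.625 [ 0.61912934 -0.20881859  0.37329369]
```

View pics/w1.png

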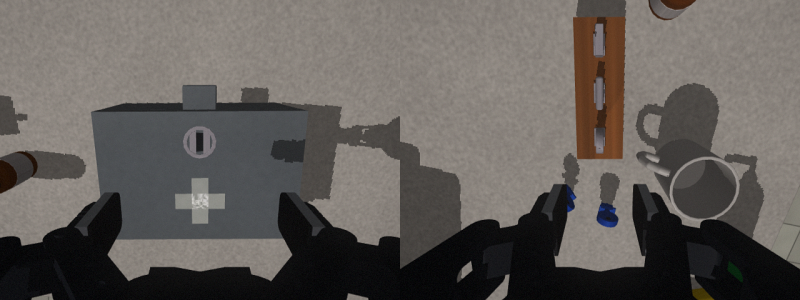

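The left picture shows the keyhole at about full-res (320,227). The right one shows the round key at about (320,222), nearest the camera, with the mug handle well to its right. I enlarge both.

```bash
python3 - <<'E'
from h import *
a=cv2.imread('pics/wk.png');b=cv2.imread('pics/wp.png')
c=lambda i,x,y:cv2.convertScaleAbs(cv2.resize(i[y:y+75,x:x+50],(400,600),interpolation=cv2.INTER_CUBIC),alpha=1.4)
cv2.imwrite('pics/w2.png',np.hstack([c(a,293,190),c(b,295,185)]))
E
```

```text
(no output)
```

View pics/w2.png

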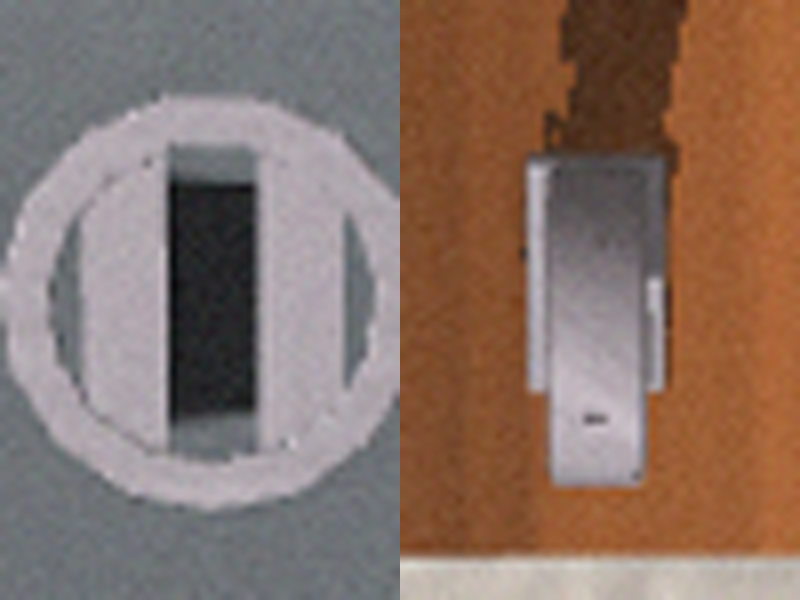

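```bash
python3 - <<'E'
from h import *
k=pickle.load(open('pics/wk.pkl','rb'));p=pickle.load(open('pics/wp.pkl','rb'))
f=lambda u,v,x0,y0:((u+.5)/8-.5+x0,(v+.5)/8-.5+y0)
K=lambda u,v,z=.13:w(k,*f(u,v,293,190),z); P=lambda u,v,z:w(p,*f(u-400,v,295,185),z)
print('keyhole',K(213,300), 'width',np.linalg.norm(K(168,300)-K(258,300)),'rim',np.linalg.norm(K(213,95)-K(213,508)))
print('slot yaw',np.arctan2(*(K(213,182)-K(213,415))[1::-1]), K(168,170)-K(168,440),K(258,170)-K(258,440))
a,b=P(527,392,.044),P(665,392,.044); m=(a+b)/2; n=(b-a)/np.linalg.norm(b-a)
print('collar w',np.linalg.norm(b-a),'xdir yaw',np.arctan2(n[1],n[0]))
# collar centre: edge nearest camera is at block -y end
yd=np.array([-np.sin(.213),np.cos(.213),0]); print('key from collar',m+.012*yd)
print('collar left edge dir',P(527,392,.044)-P(527,160,.044))
print('head lower edge',P(552,485,.066),P(645,485,.066))
print(p['range_z'][int(185+300/8),int(295+198/8)])
E
```

```text
keyhole [0.56940926 0.18886356 0.13      ] width 0.008047105088816228 rim 0.03781374635997573
slot yaw -2.9877279949660567 [-0.02445214 -0.00370529  0.        ] [-0.02442506 -0.00387509  0.        ]
collar w 0.013924309407904737 xdir yaw 0.21330525969119757
key from collar [ 0.6330891  -0.27460859  0.044     ]
collar left edge dir [ 0.00487325 -0.02312225  0.        ]
head lower edge [ 0.63236251 -0.29090774  0.066     ] [ 0.64098501 -0.28904008  0.066     ]
0.2974946
```

```bash
python3 - <<'E'
from h import *
pi=np.pi; o=[pi,0,1.784]
robot.move_straight([.6332,-.2748,.10],attitude=o)
print(robot.move_straight([.6332,-.2748,.058],vel=.06,contact_N=8)); print(robot.sense()['tcp_pos'])
robot.grip(0,80); s=robot.sense(); print(s['opening'],s['gripper_force'],s['wrist_force'],s['tcp_pos'])
robot.move_straight([.6332,-.2748,.13],vel=.08); robot.move_straight([.6332,-.2748,.25],vel=.2)
robot.goto([.5695,.1888,.25],[pi,0,.154-pi])
robot.move_straight([.5695,.1888,.185],vel=.1); robot.sleep(.2)
d=shot('wrist','wi'); e=shot('scene','si'); s=robot.sense(); print(s['tcp_pos'],s['opening'],s['gripper_force'],s['wrist_force'],s['joint_pos'],s['t'])
cv2.imwrite('pics/w3.png',np.hstack([cv2.resize(d['image'][190:440,220:420,::-1],(400,500),interpolation=cv2.INTER_CUBIC),cv2.resize(e['image'][150:230,380:444,::-1],(400,500),interpolation=cv2.INTER_CUBIC)]))
E
```

```text
False
[ 0.63339677 -0.27505425  0.05819988]
0.09375336913934136 78.81956934928894 [-0.81515019 -0.65867595  2.42973238] [ 0.63360662 -0.27498144  0.05865066]
[0.56974464 0.18889598 0.18553591] 0.0918492258912124 78.3170235157013 [-0.23848615  0.1807417   0.16026707] [-0.65034621  0.41156335  0.34382425  1.79666019 -0.16550377  0.9604778
  1.48684432] 11.5417
```

View pics/w3.png

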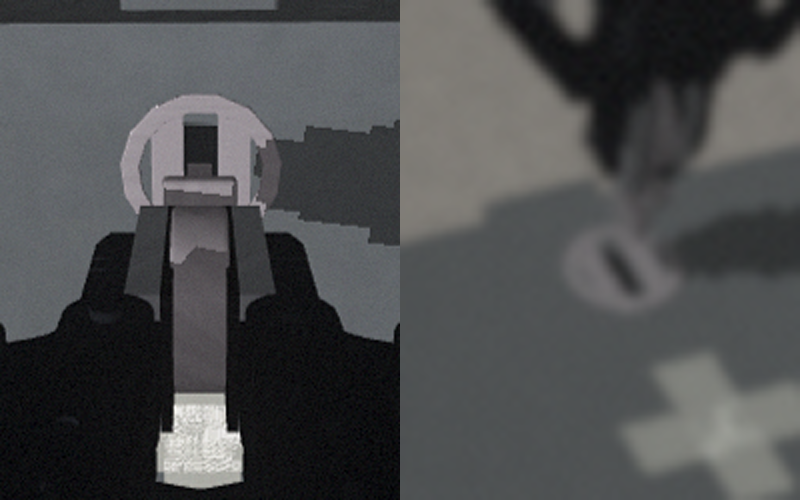

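The wrist crop shows the collar's front edge at crop u 163–237 (centre 200) and v about 178–190. The slot is at u 183–218 (centre 200), so the key is aligned sideways. Next I check the fore-aft fit.

```bash
python3 - <<'E'
from h import *
d=pickle.load(open('pics/wi.pkl','rb'))
yd=np.array([np.cos(.154),np.sin(.154),0])
g=lambda u,v,z:w(d,220+u/2-.25,190+v/2-.25,z)
dz=.1855-.0586
print('tip z',.022+dz)
for v,z in((178,.040+dz),(190,.044+dz)): print(g(200,v,z)+.012*yd, np.linalg.norm(g(163,v,z)-g(237,v,z)))
print('bit front', g(200,165,.022+dz+.006)+.009*yd)
print('slot',g(200.5,113,.13),g(200.5,125,.13),'rim front',g(200,95,.13)+.019*yd)
E
```

```text
tip z 0.1489
[0.57062613 0.18905033 0.1669    ] 0.014200908571840764
[0.57156651 0.18919738 0.1709    ] 0.013882172607258759
bit front [0.5691019  0.18881157 0.1549    ]
slot [0.55592421 0.18687786 0.13      ] [0.55880498 0.18732622 0.13      ] rim front [0.57043759 0.18901153 0.13      ]
```

```bash
python3 - <<'E'
from h import *
c=robot.move_straight([.5692,.1887,.1486],vel=.03,contact_N=12); robot.sleep(.2); s=robot.sense(); print(c,s['tcp_pos'],s['wrist_force'],s['torque'],s['opening'],s['t'])
E
```

```text
False [0.56925416 0.18874736 0.14869488] [ 0.33203414 -0.50567844 -0.49174091] [ 0.04792449 -0.03037163  0.02781874] 0.09299881672176978 13.1083
```

```bash
python3 - <<'E'
from h import *
pi=np.pi
c=robot.move_straight([.5692,.1887,.1450],vel=.02,contact_N=8); robot.sleep(.3); s=robot.sense(); print(c,s['tcp_pos'],s['wrist_force'],s['torque'],s['t'])
p=s['tcp_pos'].copy()
for a in np.linspace(0,1.68,9)[1:]:
    robot.move_straight(p,attitude=[pi,0,.154-pi-a]); s=robot.sense(); print(round(a,2),np.round(s['tcp_pos'],4),np.round(s['wrist_force'],1),np.round(s['torque'],2),round(s['t'],1))
E
```

```text
True [0.56934386 0.18872731 0.14855466] [-0.73727069 -0.34578387  7.24586281] [-0.09513532  0.22681838  0.00612669] 13.6167
0.21 [0.5695 0.189  0.1486] [ 0.9  0.2 -0.2] [ 0.1  -0.07 -0.01] 14.0
0.42 [0.5695 0.1889 0.1486] [0.1 1.2 1.2] [ 0.11 -0.05  0.01] 14.3
0.63 [0.5694 0.1888 0.1486] [-0.3 -0.1 -0.1] [ 0.2  -0.08  0.02] 14.7
0.84 [0.5694 0.1888 0.1486] [0.5 0.5 0.9] [ 0.17 -0.08 -0.  ] 15.1
1.05 [0.5693 0.1888 0.1486] [-0.4  0.7  1.2] [ 0.15 -0.04 -0.01] 15.4
1.26 [0.5693 0.1887 0.1486] [-0.9  0.6  1.1] [ 0.11  0.05 -0.03] 15.8
1.47 [0.5693 0.1887 0.1486] [-1.   0.1  1.7] [ 0.09  0.09 -0.04] 16.1
1.68 [0.5692 0.1887 0.1486] [-0.7  0.5  3.5] [0.09 0.29 0.01] 16.5
```

```bash
cat >> h.py <<'E'
pi=np.pi; PSI=.154; ex=np.array([np.cos(PSI),np.sin(PSI),0]); ez=np.array([0,0,1.])
E0=np.array([.5697,.1888,.104])-.063*ex; H=E0+.188*ex
def pose(th,p,off=0.0,depth=0.0):
    # TCP with the finger flank (11 mm ahead) at the tab edge; off = gap, depth = TCP further along tool z
    e=H+.188*(-np.cos(th)*ex+np.sin(th)*ez); n=np.cos(p)*ex+np.sin(p)*ez; z=np.sin(p)*ex-np.cos(p)*ez
    return e-(.011+off)*n+depth*z,[pi,p,PSI+pi]
E
python3 - <<'E'
from h import *
p=robot.sense()['tcp_pos']
robot.grip(.5); robot.move_straight([p[0],p[1],.29],vel=.12); 
robot.goto([.560,.187,.29],[pi,0,.152-pi]); robot.sleep(.2)
d=shot('wrist','wt'); cv2.imwrite('pics/w4.png',cv2.resize(d['image'][160:310,220:420,::-1],(400,300)))
print(robot.sense()['t'],E0,H)
for p in(.3,.4,.5,.6,.7):
    print(p,[(q is not None) for q in(robot.inverse_kinematics(*pose(0,p,o)) for o in(0,.01,.02,.03,.04))],[robot.inverse_kinematics(*pose(t,p)) is not None for t in(.4,.8,1.2,1.6)])
E
```

```text
19.8417 [0.50744558 0.1791363  0.104     ] [0.69322068 0.207974   0.104     ]
0.3 [True, True, True, True, True] [True, True, True, True]
0.4 [True, True, True, True, True] [True, True, True, True]
0.5 [True, True, True, True, True] [True, True, True, True]
0.6 [True, True, True, False, False] [True, True, True, True]
0.7 [False, False, False, False, False] [True, True, True, True]
```

View pics/w4.png

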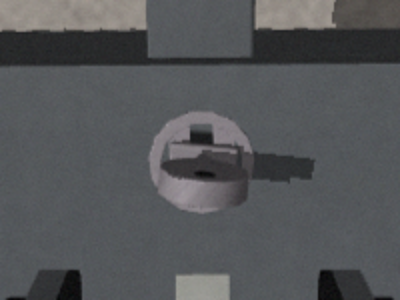

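The key has turned to lie across the lid, at crop (203,180), and it stays seated. Now I hook the tab.

```bash
python3 - <<'E'
from h import *
robot.grip(0,40)
robot.goto(E0-.07*ex+[0,0,.11],[pi,.4,PSI+pi]); print(robot.sense()['tcp_pos'])
x,o=pose(0,.5,.03); robot.move_straight(x,vel=.1,attitude=o)
x,o=pose(0,.6,.015); robot.move_straight(x,vel=.1,attitude=o)
x,o=pose(0,.6,-.003); c=robot.move_straight(x,vel=.03,contact_N=5); s=robot.sense(); print(c,s['tcp_pos'],x,s['wrist_force'],s['joint_pos'],s['t'])
d=shot('scene','sh'); t=shot('top','th')
cv2.imwrite('pics/w5.png',np.hstack([cv2.resize(d['image'][90:290,330:530,::-1],(400,400)),cv2.resize(t['image'][200:350,120:270,::-1],(400,400))]))
E
```

```text
[0.43827157 0.16865331 0.21459811]Traceback (most recent call last):
  File "<stdin>", line 4, in <module>
plant.IKError: the arm cannot follow that straight line within its joint ranges
```

```bash
python3 - <<'E'
from h import *
print(np.round(robot.sense()['joint_pos'],2))
for p in(.3,.4,.5,.6):
  for th,o in((0,.04),(0,.02),(0,0),(.3,0),(.6,0),(1,0),(1.6,0)):
    q=robot.inverse_kinematics(*pose(th,p,o)); print(p,th,o,None if q is None else np.round(q,2))
E
```

```text
[-0.94 -0.01  0.39  2.3   0.33  0.51  0.92]
0.3 0 0.04 [-0.78  0.3   0.32  2.31  0.02  0.26  1.22]
0.3 0 0.02 [-0.77  0.31  0.33  2.27 -0.03  0.29  1.28]
0.3 0 0 [-0.76  0.33  0.34  2.23 -0.07  0.32  1.33]
0.3 0.3 0 [-0.86  0.24  0.46  2.17 -0.06  0.46  1.34]
0.3 0.6 0 [-0.9   0.21  0.52  2.07 -0.05  0.6   1.36]
0.3 1 0 [-0.92  0.24  0.6   1.91 -0.11  0.74  1.44]
0.3 1.6 0 [-0.83  0.42  0.63  1.63 -0.27  0.88  1.59]
0.4 0 0.04 [-0.32  0.3  -0.24  2.35  1.08  0.25  0.16]
0.4 0 0.02 [-0.47  0.3  -0.05  2.32  0.8   0.21  0.45]
0.4 0 0 [-0.46  0.3  -0.05  2.28  0.68  0.23  0.59]
0.4 0.3 0 [-0.84  0.22  0.4   2.23  0.11  0.33  1.17]
0.4 0.6 0 [-0.88  0.17  0.46  2.14  0.08  0.47  1.22]
0.4 1 0 [-0.89  0.2   0.52  1.97 -0.01  0.61  1.34]
0.4 1.6 0 [-0.87  0.38  0.64  1.71 -0.25  0.74  1.57]
0.5 0 0.04 [ 0.13  0.42 -0.8   2.39  1.67  0.48 -0.38]
0.5 0 0.02 [-0.    0.37 -0.62  2.35  1.58  0.39 -0.3 ]
0.5 0 0 [-0.31  0.31 -0.24  2.33  1.44  0.25 -0.17]
0.5 0.3 0 [-0.64  0.2   0.15  2.29  0.64  0.23  0.63]
0.5 0.6 0 [-0.88  0.15  0.43  2.2   0.26  0.34  1.03]
0.5 1 0 [-0.87  0.17  0.47  2.04  0.12  0.47  1.21]
0.5 1.6 0 [-0.84  0.33  0.56  1.78 -0.15  0.58  1.49]
0.6 0 0.04 None
0.6 0 0.02 [ 0.27  0.51 -0.99  2.4   1.86  0.65 -0.52]
0.6 0 0 [ 0.29  0.5  -0.99  2.36  1.8   0.63 -0.44]
0.6 0.3 0 [-0.49  0.2  -0.05  2.34  1.41  0.22 -0.15]
0.6 0.6 0 [-0.94  0.14  0.47  2.27  0.61  0.22  0.67]
0.6 1 0 [-0.87  0.14  0.44  2.11  0.31  0.34  1.02]
0.6 1.6 0 [-0.79  0.3   0.47  1.85 -0.02  0.44  1.36]
```

```bash
cat >> h.py <<'E'
def pinch(th,p0=.3,up=0.0):
    c,s=np.cos(th),np.sin(th); u=c*ex-s*ez; v=s*ex+c*ez
    return H-.179*u+.003*v+up*ez,[pi,p0-th,PSI+pi]
E
python3 - <<'E'
from h import *
print([robot.inverse_kinematics(*pinch(t)) is not None for t in(0,.2,.4,.6)])
robot.grip(.9)
robot.goto(*pinch(0,up=.07)); x,o=pinch(0)
c=robot.move_straight(x,vel=.08,attitude=o,contact_N=8); s=robot.sense(); print(c,s['tcp_pos'],x,np.round(s['joint_pos'],2),s['t'])
if not c:
    robot.grip(0,60); s=robot.sense(); print(s['opening'],s['gripper_force'],s['wrist_force'],s['torque'],s['t'])
E
```

```text
[True, True, True, True]
False [0.51674509 0.18063663 0.10751323] [0.51633907 0.18051683 0.107     ] [-0.8   0.35  0.41  2.19 -0.16  0.35  1.43] 23.2333
0.44813910090535214 59.36475098133087 [-3.46282102 -0.35805286  6.06211917] [-0.18121416  0.5014561  -0.01965957] 23.675
```

```bash
python3 - <<'E'
from h import *
for t in np.arange(.1,.61,.1):
    x,o=pinch(t); robot.move_straight(x,vel=.06,attitude=o); s=robot.sense(); print(round(t,1),np.round(s['tcp_pos']-x,4),np.round(s['wrist_force'],1),np.round(s['torque'],2),round(s['opening'],3),round(s['t'],1))
    if np.linalg.norm(s['wrist_force'])>45: break
d=shot('scene','sl'); cv2.imwrite('pics/w5.png',d['image'][50:350,230:630,::-1])
E
```

```text
0.1 [ 0.      0.0001 -0.0001] [-0.2  0.4  0.7] [0.06 0.2  0.05] 0.445 24.1
0.2 [-0.0001  0.0001 -0.0003] [-0.5  1.   1.1] [0.1  0.09 0.05] 0.447 24.6
0.3 [-0.0001  0.0001 -0.0004] [ 0.4  0.8 -0.2] [ 0.17 -0.02  0.04] 0.445 25.0
0.4 [-0.0001  0.0001 -0.0003] [0.5 2.1 0.5] [ 0.24 -0.11  0.01] 0.445 25.5
0.5 [-0.0001  0.0002 -0.0002] [-0.6  2.4 -0.9] [ 0.31 -0.15 -0.02] 0.445 25.9
0.6 [-0.0001  0.0002 -0.0002] [-1.1  2.9 -0.7] [ 0.41 -0.27 -0.11] 0.442 26.4
```

View pics/w5.png

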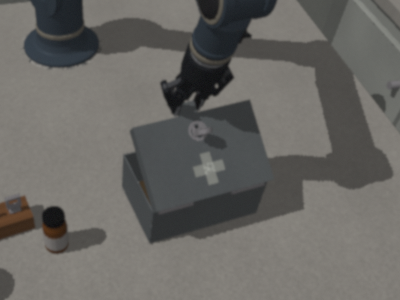

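The lid is up about 0.6 rad with the key still in at (198,130). Now I release it and push it the rest of the way from beneath.

```bash
python3 - <<'E'
from h import *
robot.grip(.9); s=robot.sense(); 
robot.move_straight(s['tcp_pos']-.07*ex,vel=.12); robot.grip(0,40)
x,o=pose(.5,.3,.03,.005); robot.move_straight(x,vel=.12,attitude=o)
ths=np.arange(.5,1.69,.1)
for t in ths:
    x,o=pose(t,max(0,.3-.3*(t-.5)),0,.005)
    robot.move_straight(x,vel=.08,attitude=o); s=robot.sense(); f=s['wrist_force']; print(round(t,2),np.round(f,1),round(s['t'],1))
    if np.linalg.norm(f)>40: break
d=shot('scene','so'); cv2.imwrite('pics/w6.png',d['image'][50:350,230:630,::-1])
E
```

```text
0.5 [-0.5 -0.9  0.1] 29.7
0.6 [-0.6  0.3 -0.4] 30.1
0.7 [-4.4 -0.8  1.7] 30.4
0.8 [-3.1 -0.3  0.6] 30.8
0.9 [-0.2  0.6  0.2] 31.2
1.0 [-0.5  0.7 -0.4] 31.6
1.1 [0.6 0.1 0.5] 32.0
1.2 [-0.2 -0.3 -0.8] 32.4
1.3 [ 0.2 -0.8 -0.4] 32.7
1.4 [ 0.1  0.1 -0.2] 33.1
1.5 [-0.3 -0.2 -0.3] 33.5
1.6 [-0.7  0.1 -0.3] 33.9
```

View pics/w6.png

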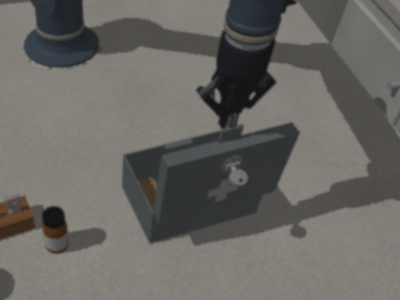

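The lid stands about upright with the key in it at (237,177). I push slightly further, back off, and measure the lid angle from depth.

```bash
python3 - <<'E'
from h import *
for t in(1.65,1.7):
    x,o=pose(t,0,0,.005); c=robot.move_straight(x,vel=.05,attitude=o,contact_N=25); print(c,robot.sense()['wrist_force'])
robot.move_straight(x-.10*ex,vel=.15); robot.move_straight(x-.10*ex+[0,0,.06],vel=.15); robot.sleep(.3)
d=shot('scene','sf')
# lid face: pixels in the 400x300 crop offset (230,50)
P=np.array([w(d,230+u,50+v) for u in range(180,275,5) for v in range(160,205,5)])
P=P[(P[:,2]>.12)&(P[:,2]<.3)]; c=np.median(P,0); 
for _ in range(4):
    m=P.mean(0); n=np.linalg.svd(P-m)[2][2]; r=abs((P-m)@n); P=P[r<max(.002,1.5*r.std())]
n*=np.sign(n@ex); print(len(P),n,'lid angle',np.arctan2(n@ex,n[2]),robot.sense()['t'],robot.sense()['wrist_force'])
cv2.imwrite('pics/w7.png',d['image'][50:350,150:550,::-1])
E
```

```text
False [0.49262848 0.24456419 0.12679875]
False [ 0.3735091  -0.15998037  0.24291239]
123 [ 0.97647953  0.1577586  -0.14696921] lid angle 1.7183026044915939 36.3417 [0.34759265 0.64249086 1.37375115]
```

View pics/w7.png

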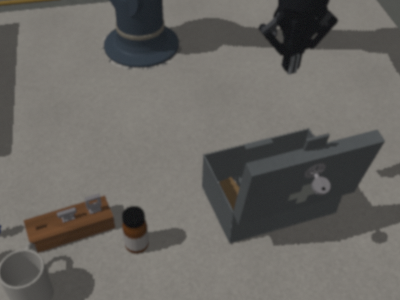

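The lid stands at about 1.72 rad with the key in the lock at (320,184). The other two keys, the jar and the mug are undisturbed and the arm is clear.

```bash
python3 -c "
from h import *
print(robot.close_job())"
```

```text
the job is handed in; nothing more can be done
None
```

The job is handed in, but no verdict came back: the round-headed key is home and turned in the lock, the lid stands open at about 1.72 rad (from the depth image), the other keys, mug and jar look undisturbed, and the arm is clear at about 36 s.

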